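# Bring the paint well under the bead spout and press the dispenser's membrane key

### The job

Slide the red tray along its rail until the white ceramic paint well stands centred under the bead dispenser's orange spout, and only then press the dispenser's flat yellow membrane key with about 9 N, hold it so for about a second and let go. Never bear on the dispenser with 20 N or more; leave the tray's contents upright in their compartments and the other things on the counter where they are.

Things in the scene. Friction and masses are not known exactly. Their poses are not given: they have to be found in the camera images.
- dispenser: White bead dispenser, fixed. Origin: on the counter (z = 0) straight below the spout; x from its robot side to its back, y along the rail, z up. Grey rail under the spout: 90 mm wide (x), 400 long (y), 12 high. Tower behind it: x +52 to +132, 100 wide, 190 high, with a clear 94 mm hopper on top up to z = 282 mm.
- spout (a point): Centre of the mouth of the orange spout (26 mm diameter) under the head, 75 mm above the counter; axes as dispenser. The head is 100 mm wide (y), x -41 to +57 mm, underside 95 mm above the counter.
- key_panel (a point): Middle of the fixed grey panel on top of the head, (0, 0, 165) mm in the dispenser's frame, right under the key's middle. Axes as dispenser. The panel slopes down towards the robot by 25 degrees: normal of panel and key (-0.423, 0, 0.906) in these axes; it spans x -41 to +41, z 146 to 184 mm.
- key (a joint): Press of the yellow key (flat pad, 54 mm up the slope by 64 mm, black dot in the middle) along the normal, m: 0 free, 0.0025 at its stop; spring of 6 N per mm from first touch, no click, springs back. At rest its face stands 3 to 7 mm out of the panel, parallel to it: how far differs each time and is not reported, so feel for it.
- tray_tab (a point): Centre of the upright red tab (10 mm thick in y, 44 mm in x, z 22 to 62 mm) for pushing or pinching, joined to the tray at mid-length, 109 mm in front (-x) of the tray's centre. Axes as dispenser.
- tray_mid (a point): Centre of the red tray, 17 mm above its underside: 222 mm long (y), 78 wide, walls 34 high, 4 thick, three compartments 73 mm apart. It only slides along the rail under the spout (150 mm to -y, 100 mm to +y from its start), friction about 1.5 N, stays where left. Axes as dispenser.
- well_mid (a point): White ceramic paint well, a round bowl of 62 mm diameter and 45 mm height, loose in one of the tray's compartments (any of the three) with about 3 mm of play along the rail; its axis, half-way up.
- reel_mid (a point): Wooden reel, 58 mm diameter, 45 mm high, loose and upright in another compartment; its axis, half-way up.
- glue_mid (a point): Blue plastic glue pot with a blue lid, 58 mm diameter, 48 mm high, loose and upright in the remaining compartment; its axis, half-way up.
- sharpener_mid (a point): Chrome crank pencil sharpener, about 95 x 55 x 90 mm, loose bystander; on its middle axis, 35 mm up.
- skewer_pot_mid (a point): Bamboo pot of skewers, 80 mm diameter, 200 mm high over the skewers, loose bystander; on its axis, 50 mm up.
- paint_bottle_mid (a point): Green paint bottle, 52 mm diameter, 130 mm high, loose bystander; its centre.
- mug_mid (a point): Blue mug, 82 mm diameter, 95 mm high, loose bystander; its centre.

How it is judged:
By the outcome, as a careful person would: the job done as asked, in the order asked, and still so for the second after the job is handed in, with the robot touching nothing.
It also fails if it takes over 46 s, if anything falls off the work surface, if the arm or the gripper's body presses on something with over 40 N, if the wrist force passes 120 N, or if a joint passes its speed limit or range.

### The arm

A 6-joint arm with a two-finger parallel gripper is mounted at the origin on the work surface. World frame = base frame: x ahead of the robot, y to its left, z up, the work surface at z = 0. Lengths are in mm, angles in rad, forces in N, time in s.
With the tool pointing down it reaches from about 350 to 875 mm from the base axis. Payload 4.2 kg.
Tool frame: the origin (TCP) lies at the very end of the fingers, on their centre line; the grasp point (between the pads) lies 19 mm behind it; z points along the fingers, y is the direction in which the jaws open and shut (so a half turn about z gives the same grasp; the last joint's range is limited). The gripper opens to 85 mm and grips with 20 to 120 N. Pads are 22 mm wide; open, the fingers measure 114 mm over their backs; the gripper's body (76 mm by 85 mm) begins 54 mm behind the grasp point. The pads swing forward as they close: fully open they stand 13 mm farther back than shut.
Start: joints at [1.439, 0.385, 0.008, 0, -1.194, -0.259], TCP at [238.047, 577.869, 231.312] pointing down, gripper open.
Joint ranges: [-3.14, 3.14], [-1.21, 2.06], [-1.07, 1.41], [-3.16, 2.05], [-2.99, -0.16], [-3.1, 3.1]. Speed limits (rad/s): [2.79, 2.79, 3.14, 3.14, 3.14, 3.14].

### API

Orientations are given as a unit quaternion [x, y, z, w].
In Python, from plant import manip gives the robot as it stands.
- The arm moves only by the tool servo_tool, never from a script. Its argument "targets" is a list that holds one entry, the list of rows, each a list of 7 numbers: the shift along the tool's x, y, z normalised to -1 to 1, where 1 is 250 mm, then the turn, a rotation vector about the tool's x, y, z normalised to -1 to 1, where 1 is pi/4 rad, then the closure, from 0 (fully open) to 1 (shut). A call has exactly 8 rows; each row is the pose to reach, as a shift and turn from the pose measured when the call began, along the tool's axes at that moment; what a row does not reach only later rows make up. A row lasts 1/12 s, in which the tool goes at most 41.7 mm and 7.16 degrees, less where a joint would pass 70% of its speed; a pose out of reach is approached as far as the arm can. A call with a number of a shift or a turn outside -1 to 1 is refused whole. A call with a gripper value outside its range is refused whole. The fingers move at their own pace and stop on an object; "force" is the grip in N (left out, the last holds). Time passes only in rows, so rows that repeat a pose let the fingers close, or fill a call up. It gives the time, the measured TCP pose, the force and the opening at its end, in the units of the state.
- manip.get_state(): the state, without advancing time (a new reading comes with each control period).
- manip.get_image(name): name is "side" or "top"; returns the picture (420x560x3 uint8, red, green, blue); there is no depth.
- manip.get_calibration(name): a dict with "K" (3x3 intrinsics, pixels), "R" (3x3) and "t" (3): a world point X has camera coordinates R X + t. Camera axes: x right, y down, z forward; pixel columns grow to the right and rows downward; lengths in mm; the calibration is good to about 2 mm. A picture is of the moment at which its call begins. get_calibration takes no time and is no camera call.
- manip.sign_off(): hands the job in, once; it reports no verdict.
The state is a dict: "time_s": time; "joints": joint angles; "dq": joint speeds; "tau": joint torques, N m; "tcp_pos": TCP position; "ee_rot": TCP orientation; "contact_force": force on the tool from outside, world axes, zero at the start; "wrist_torque": the same for the moment, N m; "grip_width": finger opening in mm.
Only numpy, scipy, OpenCV 4.12 (cv2) and the standard library are available. Lean on these libraries where they do the work, as an engineer would, in place of code of your own. Each camera call takes 0.05 s, during which the arm holds its last target.

## Working session

There is one attempt and no reset: what is moved stays moved. The work goes in short steps, Python scripts to look and compute and a tool call to move; the robot and the scene stay as the last step left them, time stands still between calls to the robot, and variables do not carry over. Pictures are saved under pics/ and viewed, and the job is handed in when it is done.

Besides the shell and the picture viewer there is one more tool, called as name(argument=value, ...) on one line, values as JSON. servo_tool: Moves the arm, as the interface text tells. Its arguments: {"type":"object","properties":{"targets":{"type":"array","items":{"type":"array","items":{"type":"array","items":{"type":"number"}}}},"force":{"type":"number"}},"required":["targets"]}

```bash
mkdir -p pics; ls; python3 - <<'E'
from plant import manip
import cv2
s=manip.get_state(); print(s)
for n in ("side","top"):
    im=manip.get_image(n); cv2.imwrite(f"pics/{n}0.png",cv2.cvtColor(im,cv2.COLOR_RGB2BGR))
    print(n,manip.get_calibration(n))
E
```

```text
pics
{'time_s': 0.0, 'joints': array([ 1.43862428e+00,  3.85575016e-01,  6.61802874e-03, -4.75106581e-04,
       -1.19398742e+00, -2.58567429e-01]), 'dq': array([-0.00150997,  0.00056558,  0.00123082,  0.00067702,  0.00034228,
       -0.00154061]), 'tau': array([-1.48652027e-03, -3.92289519e+01,  1.88394892e+01,  4.18626130e+00,
       -4.63826931e-03, -8.03823525e-06]), 'tcp_pos': array([237.83077937, 577.35307264, 230.21092721]), 'ee_rot': array([ 9.80958351e-01, -1.94215114e-01, -1.52521093e-04,  1.08583778e-03]), 'contact_force': array([-0.49060558,  0.56416565, -0.51533827]), 'wrist_torque': array([-0.04526268, -0.04071239, -0.08035095]), 'grip_width': 85.30015789616634}
side {'K': array([[422.96809561,   0.        , 279.36699644],
       [  0.        , 422.96809561, 206.45717417],
       [  0.        ,   0.        ,   1.        ]]), 'R': array([[ 0.77249209, -0.63501792,  0.00286711],
       [-0.45741544, -0.55956116, -0.69113126],
       [ 0.44048506,  0.53258197, -0.72272357]]), 't': array([-415.8637538 ,  306.23165255, 1209.54679223])}
top {'K': array([[458.95769557,   0.        , 287.18200128],
       [  0.        , 458.95769557, 202.62679585],
       [  0.        ,   0.        ,   1.        ]]), 'R': array([[-0.00284173, -0.99989224,  0.01440256],
       [-0.99740434,  0.00179783, -0.07198155],
       [ 0.0719479 , -0.01456973, -0.99730197]]), 't': array([ -13.52463494,  513.89989233, 1336.68169591])}
```

View pics/side0.png

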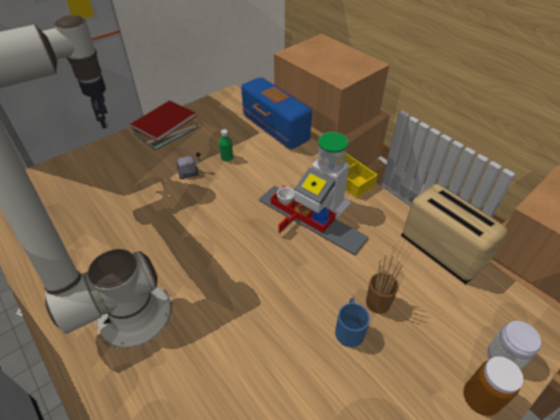

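View pics/top0.png

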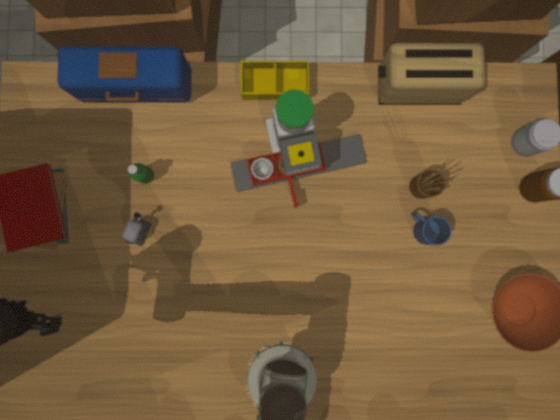

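```bash
python3 - <<'E'
import cv2
a=cv2.imread("pics/top0.png")[80:220,220:380]; cv2.imwrite("pics/top0c.png",cv2.resize(a,None,fx=5,fy=4.25 and 5,interpolation=cv2.INTER_CUBIC)[:600+100][:700])
a=cv2.imread("pics/top0.png")[90:210,225:375]; cv2.imwrite("pics/top0c.png",cv2.resize(a,None,fx=5,fy=5,interpolation=cv2.INTER_CUBIC))
a=cv2.imread("pics/side0.png")[130:250,250:400]; cv2.imwrite("pics/side0c.png",cv2.resize(a,None,fx=5,fy=5,interpolation=cv2.INTER_CUBIC))
E
```

```text
(no output)
```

View pics/top0c.png

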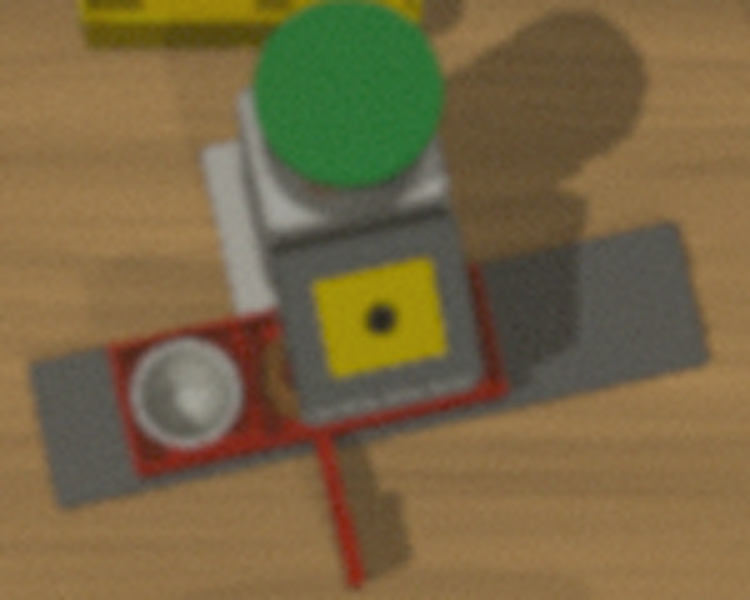

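View pics/side0c.png

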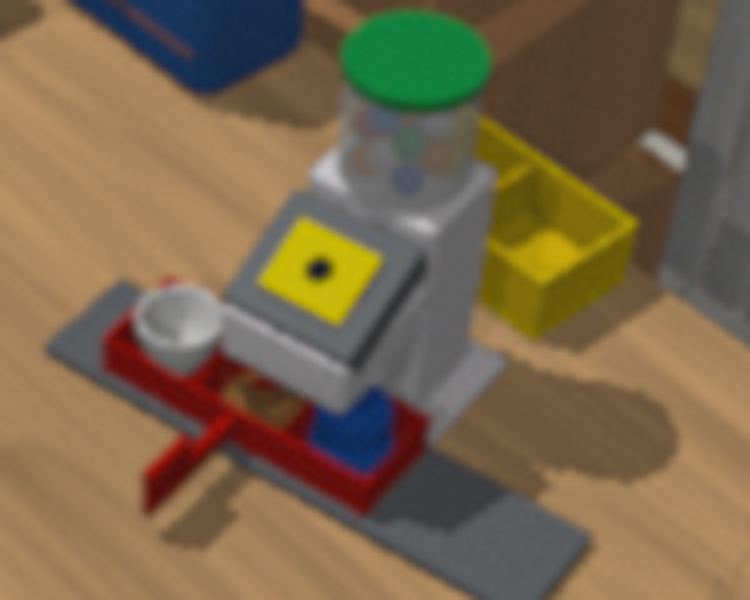

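```bash
cat > h.py <<'E'
import numpy as np
from plant import manip
C={n:manip.get_calibration(n) for n in("side","top")}
def proj(n,X):
    c=C[n]; p=c["K"]@(c["R"]@np.asarray(X,float)+c["t"]); return p[:2]/p[2]
def ray(n,uv,z):
    c=C[n]; d=c["R"].T@np.linalg.inv(c["K"])@np.array([uv[0],uv[1],1.]); o=-c["R"].T@c["t"]
    return o+d*(z-o[2])/d[2]
def full(p,off,s=5): return (np.array(p)+.5)/s-.5+np.array(off)
E
python3 - <<'E'
from h import *
from scipy.optimize import least_squares
T=(225,90);S=(250,130)
obs=[]
for p,X in [((32,362),(45,200,12)),((62,507),(-45,200,12)),((708,358),(-45,-200,12)),((678,222),(45,-200,12)),((380,319),(-2,0,169.5))]: obs.append(("top",full(p,T),X))
for p,X in [((318,269),(-2,0,169.5)),((120,280),(45,200,12)),((47,347),(-45,200,12)),((590,541),(45,-200,12))]: obs.append(("side",full(p,S),X))
def W(q,X):
    c,s=np.cos(q[2]),np.sin(q[2]); return np.array([q[0]+c*X[0]-s*X[1],q[1]+s*X[0]+c*X[1],X[2]])
f=lambda q:np.concatenate([proj(n,W(q,X))-uv for n,uv,X in obs])
r=least_squares(f,[600,0,0.2],loss="soft_l1"); q=r.x; print(q,np.degrees(q[2])); print(f(q).reshape(-1,2).round(2))
def loc(P):
    c,s=np.cos(q[2]),np.sin(q[2]); d=P[:2]-q[:2]; return np.array([c*d[0]+s*d[1],-s*d[0]+c*d[1],P[2]]).round(1)
for nm,cam,p,o,z in [("well","top",(187,393),T,60),("wellS","side",(179,318),S,60),("tabend","top",(357,583),T,62),("tabS","side",(146,475),S,62),("trayL","top",(112,347),T,46),("trayLf","top",(140,474),T,46),("trayR","top",(508,388),T,46),("trayS fl","side",(105,345),S,46),("trayS fr","side",(365,490),S,46)]:
    P=ray(cam,full(p,o),z); print(nm,P.round(1),loc(P))
np.save("q.npy",q)
E
```

```text
[ 6.35708943e+02 -5.05789578e+01  2.16949265e-01] 12.430277259668921
[[-0.69 -0.17]
 [-0.34  0.17]
 [ 1.27  1.15]
 [ 0.4  -0.61]
 [ 0.99 -0.11]
 [-0.17  0.23]
 [-0.22 -0.69]
 [-1.34 -0.54]
 [ 0.54 -1.13]]
well [610.3  58.   60. ] [ -1.5 111.5  60. ]
wellS [611.   55.8  60. ] [ -1.2 109.2  60. ]
tabend [500.5 -39.3  62. ] [-129.6   40.2   62. ]
tabS [500.5 -42.9  62. ] [-130.4   36.6   62. ]
trayL [639.4 102.2  46. ] [ 36.5 148.5  46. ]
trayLf [565.   85.8  46. ] [-39.7 148.4  46. ]
trayR [ 615.2 -128.3   46. ] [-36.8 -71.5  46. ]
trayS fl [563.4  78.6  46. ] [-42.8 141.7  46. ]
trayS fr [ 611.4 -132.2   46. ] [-41.3 -74.5  46. ]
```

```bash
cat >> h.py <<'E'
from scipy.spatial.transform import Rotation as Ro
import os
def W(X,q=None):
    q=np.load("q.npy") if q is None else q
    c,s=np.cos(q[2]),np.sin(q[2]); return np.array([q[0]+c*X[0]-s*X[1],q[1]+s*X[0]+c*X[1],X[2]])
def L(P):
    q=np.load("q.npy"); c,s=np.cos(q[2]),np.sin(q[2]); d=np.asarray(P)[:2]-q[:2]; return np.array([c*d[0]+s*d[1],-s*d[0]+c*d[1],P[2]])
def Rdown(tilt=0):
    # tool x = disp x, tool y = -disp y, z down; tilt about disp y: tool z -> -(normal)
    q=np.load("q.npy"); t=np.radians(tilt)
    z=np.array([np.sin(t),0,-np.cos(t)]); y=np.array([0,-1.,0]); x=np.cross(y,z)
    return Ro.from_euler("z",q[2])*Ro.from_matrix(np.c_[x,y,z])
def goto(Pw,R=None):
    s=manip.get_state(); R0=Ro.from_quat(s["ee_rot"])
    sh=R0.inv().apply(np.asarray(Pw)-s["tcp_pos"])/250
    rv=(R0.inv()*(R or R0)).as_rotvec()/(np.pi/4)
    print("shift",sh.round(4),"turn",rv.round(4),"tcp",s["tcp_pos"].round(1),"loc",L(s["tcp_pos"]).round(1),"F",s["contact_force"].round(1),"w",round(s["grip_width"],1),"t",s["time_s"])
E
python3 - <<'E'
from h import *
goto([390,280,225],Rdown()); goto(W([-109,38,110]),Rdown())
for n,p,z in [("top",(432,232),95),("top",(430,188),95),("top",(137,232),90),("top",(140,172),130)]: print(ray(n,p,z).round(0))
E
```

```text
shift [1.0159 0.8678 0.0231] turn [ 2.50e-03  7.00e-04 -7.74e-01] tcp [237.9 577.4 230.3] loc [-253.3  698.9  230.3] F [ 0.4 -0.6  0.4] w 85.3 t 0.1
shift [1.9838 1.8392 0.4851] turn [ 2.50e-03  7.00e-04 -7.74e-01] tcp [237.9 577.4 230.3] loc [-253.3  698.9  230.3] F [ 0.4 -0.6  0.4] w 85.3 t 0.1
[ 426. -417.   95.]
[ 549. -414.   95.]
[428. 403.  90.]
[590. 386. 130.]
```

servo_tool(targets=[[[0.16,0.14,0,0,0,-0.15,0],[0.3,0.27,0,0,0,-0.3,0],[0.43,0.39,0,0,0,-0.45,0],[0.56,0.51,0,0,0,-0.6,0],[0.69,0.62,0,0,0,-0.774,0],[0.8,0.73,0,0,0,-0.774,0],[0.9,0.82,0,0,0,-0.774,0],[1,0.92,0,0,0,-0.774,0]]])

```text
time_s: 0.77
tcp_pos: [378.6, 274.3, 230.6]
ee_rot: [0.994, 0.109, -0.001, 0.001]
contact_force: [1.5, -0.1, -0.2]
grip_width: 85.9
```

```bash
python3 - <<'E'
from h import *
goto(W([-109,38,110]),Rdown()); print(manip.get_state()["joints"].round(2))
E
```

```text
shift [0.2884 1.3376 0.4845] turn [0.0023 0.0016 0.0007] tcp [378.6 274.3 230.6] loc [-181.1  372.6  230.6] F [ 1.5 -0.1 -0.2] w 85.9 t 0.7667
[ 0.98  0.12 -0.36  0.   -1.1   0.81]
```

servo_tool(targets=[[[0.03,0.16,0,0,0,0,0],[0.06,0.32,0.05,0,0,0,0],[0.1,0.48,0.1,0,0,0,0],[0.14,0.62,0.15,0,0,0,0],[0.17,0.74,0.2,0,0,0,0],[0.2,0.85,0.25,0,0,0,0],[0.23,0.93,0.28,0,0,0,0],[0.25,1,0.3,0,0,0,0]]])

```text
time_s: 1.43
tcp_pos: [493.4, 41.5, 154.5]
ee_rot: [0.994, 0.108, -0.002, 0.001]
contact_force: [0.1, 0.9, -0.8]
grip_width: 85.3
```

```bash
python3 - <<'E'
from h import *
goto(W([-109,38,80]),Rdown())
E
```

```text
shift [0.042  0.3295 0.2986] turn [ 0.0027  0.0049 -0.0016] tcp [493.4  41.5 154.5] loc [-119.1  120.5  154.5] F [ 0.1  0.9 -0.8] w 85.3 t 1.4333
```

servo_tool(targets=[[[0.02,0.12,0,0,0,0,0],[0.04,0.24,0,0,0,0,0],[0.042,0.3,0.06,0,0,0,0],[0.042,0.33,0.14,0,0.005,0,0],[0.042,0.33,0.22,0,0.005,0,0],[0.042,0.33,0.28,0,0.005,0,0],[0.042,0.33,0.3,0,0.005,0,0],[0.042,0.33,0.3,0,0.005,0,0]]])

```text
time_s: 2.1
tcp_pos: [520.0, -37.3, 78.1]
ee_rot: [0.994, 0.107, -0.002, 0.001]
contact_force: [-1.2, -1.0, 0.7]
grip_width: 85.6
```

```bash
python3 - <<'E'
from h import *
import cv2
goto(W([-109,38,30]),Rdown())
for n,o in (("top",(225,90)),("side",(250,130))):
    im=manip.get_image(n)[...,::-1]; a=im[o[1]:o[1]+120,o[0]:o[0]+150]
    cv2.imwrite(f"pics/{n}1.png",im); cv2.imwrite(f"pics/{n}1c.png",cv2.resize(a,None,fx=5,fy=5,interpolation=cv2.INTER_CUBIC))
E
```

```text
shift [ 0.0055 -0.0011  0.1925] turn [ 0.0026  0.0048 -0.002 ] tcp [520.  -37.3  78.1] loc [-110.2   37.8   78.1] F [-1.2 -1.   0.7] w 85.6 t 2.1
```

View pics/side1c.png

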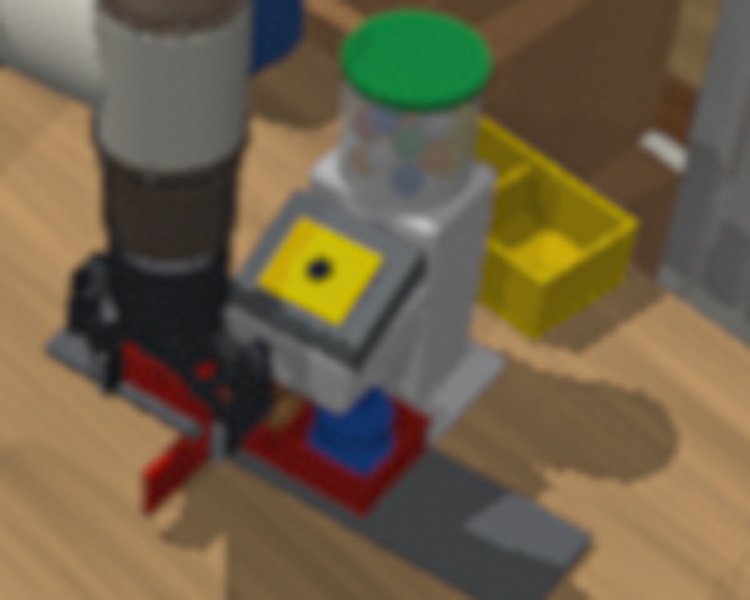

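View pics/top1c.png

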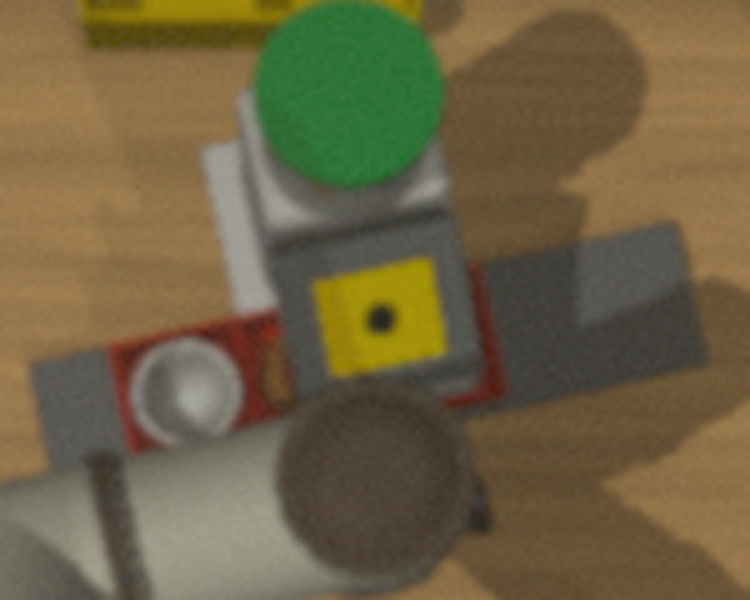

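servo_tool(targets=[[[0.005,0,0.06,0,0.005,0,0],[0.005,0,0.12,0,0.005,0,0],[0.005,0,0.18,0,0.005,0,0],[0.005,0,0.19,0,0.005,0,0],[0.005,0,0.19,0,0.005,0,0.5],[0.005,0,0.19,0,0.005,0,0.7],[0.005,0,0.19,0,0.005,0,1],[0.005,0,0.19,0,0.005,0,1]]], force=20)

```text
time_s: 2.87
tcp_pos: [523.7, -36.5, 33.8]
ee_rot: [0.994, 0.108, 0.004, 0.001]
contact_force: [0.3, 0.4, 0.3]
grip_width: 38.6
```

```bash
python3 - <<'E'
from h import *
goto(W([-109,38,30]),Rdown())
E
```

```text
shift [-0.0107 -0.0005  0.0153] turn [ 0.0031 -0.0091 -0.0005] tcp [523.7 -36.5  33.8] loc [-106.4   37.9   33.8] F [0.3 0.4 0.3] w 38.6 t 2.8667
```

servo_tool(targets=[[[0,0,0.01,0,0,0,1],[0,0,0.01,0,0,0,1],[0,0,0.01,0,0,0,1],[0,0,0.01,0,0,0,1],[0,0,0.01,0,0,0,1],[0,0,0.01,0,0,0,1],[0,0,0.01,0,0,0,1],[0,0,0.01,0,0,0,1]]])

```text
time_s: 3.53
tcp_pos: [523.9, -36.5, 31.7]
ee_rot: [0.994, 0.108, 0.004, 0.001]
contact_force: [-0.6, -0.9, 4.9]
grip_width: 10.0
```

```bash
python3 - <<'E'
from h import *
goto(W([-107,38,33]),Rdown())
E
```

```text
shift [-0.0034 -0.0007 -0.0054] turn [ 0.0033 -0.0096 -0.0001] tcp [523.9 -36.5  31.7] loc [-106.1   37.8   31.7] F [-0.6 -0.9  4.9] w 10.0 t 3.5333
```

servo_tool(targets=[[[0,0.01,0,0,0,0,1],[0,0.03,0,0,0,0,1],[0,0.06,0,0,0,0,1],[0,0.1,0,0,0,0,1],[0,0.14,0,0,0,0,1],[0,0.18,0,0,0,0,1],[0,0.21,0,0,0,0,1],[0,0.22,0,0,0,0,1]]])

```text
time_s: 4.2
tcp_pos: [536.3, -91.8, 31.7]
ee_rot: [0.994, 0.107, 0.004, 0.001]
contact_force: [0.4, 0.6, 2.2]
grip_width: 9.6
```

```bash
python3 - <<'E'
from h import *
goto(W([-106.5,-73,33]),Rdown())
E
```

```text
shift [-0.0017  0.2168 -0.0046] turn [ 0.0036 -0.0103 -0.002 ] tcp [536.3 -91.8  31.7] loc [-106.   -18.8   31.7] F [0.4 0.6 2.2] w 9.6 t 4.2
```

servo_tool(targets=[[[0,0.01,0,0,0,0,1],[0,0.04,0,0,0,0,1],[0,0.08,0,0,0,0,1],[0,0.12,0,0,0,0,1],[0,0.16,0,0,0,0,1],[0,0.19,0,0,0,0,1],[0,0.21,0,0,0,0,1],[0,0.217,0,0,0,0,1]]])

```text
time_s: 4.87
tcp_pos: [548.3, -145.7, 31.7]
ee_rot: [0.994, 0.107, 0.005, 0.001]
contact_force: [1.3, 1.9, -1.1]
grip_width: 9.7
```

```bash
python3 - <<'E'
from h import *
import cv2
goto(W([-106.5,-73,33]),Rdown())
for n,o in (("top",(225,90)),("side",(250,130))):
    im=manip.get_image(n)[...,::-1]; a=im[o[1]:o[1]+120,o[0]:o[0]+150]
    cv2.imwrite(f"pics/{n}2.png",im); cv2.imwrite(f"pics/{n}2c.png",cv2.resize(a,None,fx=5,fy=5,interpolation=cv2.INTER_CUBIC))
E
```

```text
shift [-0.0028 -0.0045 -0.0052] turn [ 0.0039 -0.0112 -0.0031] tcp [ 548.3 -145.7   31.7] loc [-105.8  -74.1   31.7] F [ 1.3  1.9 -1.1] w 9.7 t 4.8667
```

View pics/side2c.png

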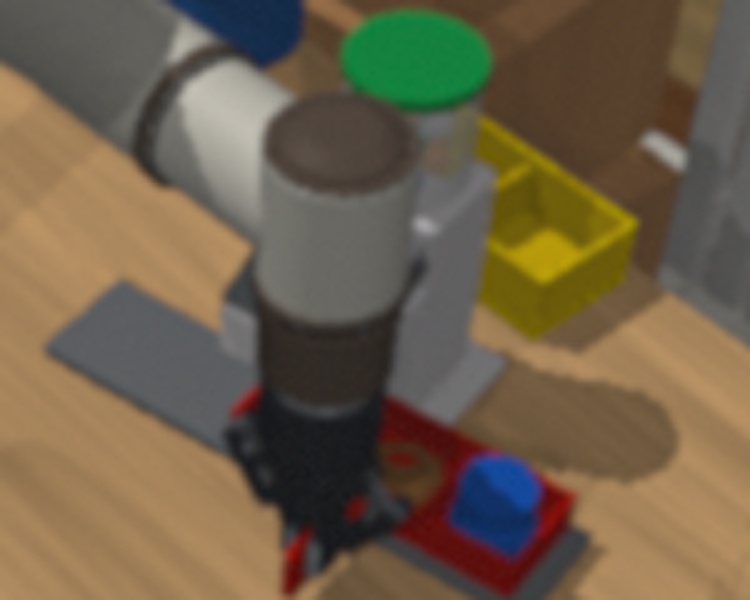

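View pics/top2c.png

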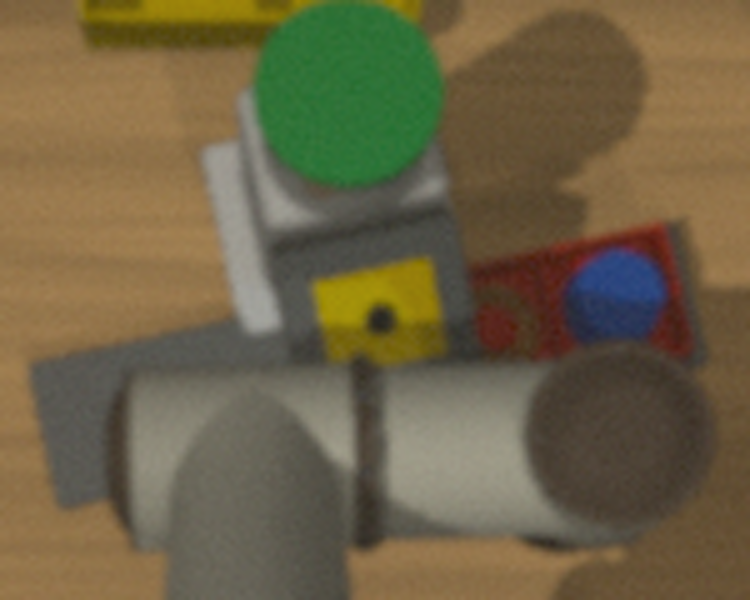

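servo_tool(targets=[[[0,0.002,0,0,0,0,0.5],[0,0.002,0,0,0,0,0.5],[0,0.002,0,0,0,0,0.5],[0,0.002,0,0,0,0,0.5],[0,0.002,-0.03,0,0,0,0.5],[0,0.002,-0.1,0,0,0,0.5],[0,0.002,-0.2,0,0,0,0.5],[0,0.002,-0.3,0,0,0,0.5]]])

```text
time_s: 5.63
tcp_pos: [547.0, -145.7, 107.5]
ee_rot: [0.994, 0.107, 0.004, 0.001]
contact_force: [0.1, -0.7, 0.4]
grip_width: 42.7
```

```bash
python3 - <<'E'
from h import *
goto(W([-150,60,240]),Rdown(25)); print(manip.get_state()["joints"].round(2))
E
```

```text
shift [-0.1689 -0.5332 -0.5327] turn [ 0.0044  0.5468 -0.0014] tcp [ 547.  -145.7  107.5] loc [-107.1  -73.8  107.5] F [ 0.1 -0.7  0.4] w 42.7 t 5.6333
[ 0.03  0.4  -0.31  0.   -0.85  1.76]
```

servo_tool(targets=[[[-0.08,0,-0.1,0,0.05,0,0.6],[-0.18,-0.02,-0.2,0,0.1,0,0.8],[-0.28,-0.06,-0.3,0,0.18,0,1],[-0.38,-0.1,-0.4,0,0.26,0,1],[-0.47,-0.15,-0.48,0,0.34,0,1],[-0.53,-0.2,-0.54,0,0.43,0,1],[-0.56,-0.25,-0.57,0,0.5,0,1],[-0.57,-0.295,-0.57,0,0.55,0,1]]])

```text
time_s: 6.3
tcp_pos: [389.7, -103.9, 251.7]
ee_rot: [0.969, 0.105, 0.221, -0.022]
contact_force: [0.0, -0.1, -0.1]
grip_width: 0.2
```

```bash
python3 - <<'E'
from h import *
import cv2
goto(W([-25,0,224]),Rdown(25))
for n,o in (("top",(225,90)),("side",(250,130))):
    im=manip.get_image(n)[...,::-1]; a=im[o[1]:o[1]+120,o[0]:o[0]+150]
    cv2.imwrite(f"pics/{n}3.png",im); cv2.imwrite(f"pics/{n}3c.png",cv2.resize(a,None,fx=5,fy=5,interpolation=cv2.INTER_CUBIC))
E
```

```text
shift [7.697e-01 7.000e-04 4.922e-01] turn [ 0.0055 -0.014  -0.0015] tcp [ 389.7 -103.9  251.7] loc [-251.7    0.9  251.7] F [ 0.  -0.1 -0.1] w 0.2 t 6.3
```

View pics/side3c.png

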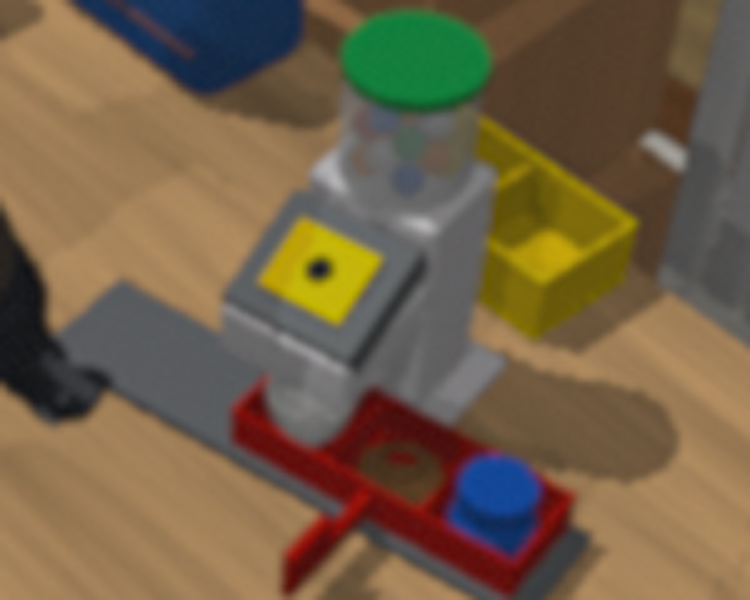

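View pics/top3c.png

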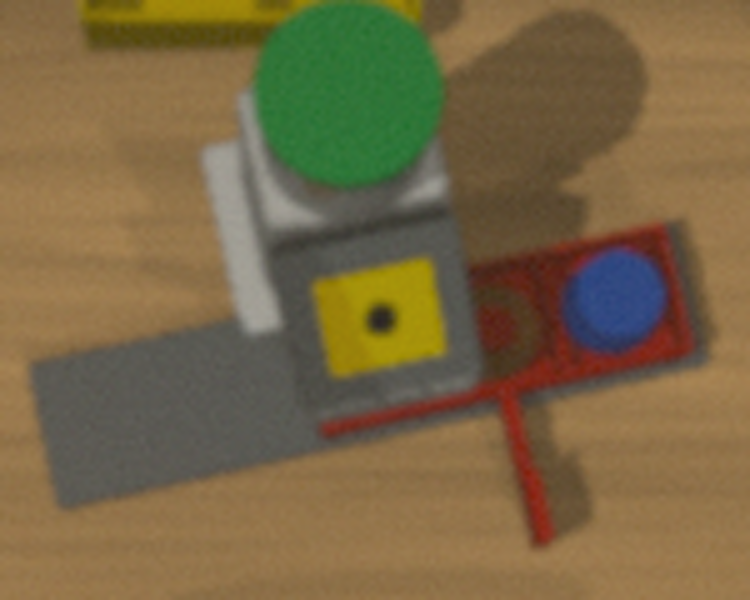

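```bash
python3 - <<'E'
from h import *
from scipy.optimize import least_squares
T=(225,90);S=(250,130)
D=[("top",p,X,0) for p,X in [((32,362),(45,200,12)),((62,507),(-45,200,12)),((708,358),(-45,-200,12)),((678,222),(45,-200,12)),((380,319),(-2,0,169.5)),((296,414),(-41,50,146)),((482,384),(-41,-50,146))]]
D+=[("side",p,X,0) for p,X in [((318,269),(-2,0,169.5)),((120,281),(45,200,12)),((47,347),(-45,200,12)),((590,541),(45,-200,12)),((225,303),(-41,50,146)),((353,360),(-41,-50,146))]]
D+=[("top",p,X,1) for p,X in [((541,545),(-131,0,62)),((323,432),(-39,111,46)),((694,356),(-39,-111,46)),((668,225),(39,-111,46))]]
D+=[("side",p,X,1) for p,X in [((286,556),(-131,0,62)),((233,405),(-39,111,46)),((507,572),(-39,-111,46)),((573,493),(39,-111,46))]]
O={"top":T,"side":S}
def f(v):
    q=v[:3]; b={"top":v[4:6],"side":v[6:8]}; r=[]
    for n,p,X,k in D: r.append(proj(n,W((X[0],X[1]+k*v[3],X[2]),q))+b[n]-full(p,O[n]))
    return np.concatenate(r+[v[4:8]/0.5])
r=least_squares(f,[635,-50,.217,-73,0,0,0,0],loss="soft_l1"); v=r.x; print(v.round(3))
for d,e in zip(D,f(v)[:-4].reshape(-1,2)): print(d[0],d[2],d[3],e.round(2))
print("old q",np.load("q.npy")); q=v[:3]
for y in (-6,0,6): # predicted well silhouette in side at z 30: extremes
    a=np.linspace(0,2*np.pi,60); 
    for z in (60,40):
        P=np.array([proj("side",W((31*np.cos(t),y+31*np.sin(t),z),q))+v[6:8] for t in a]); u=(P-np.array(S)+.5)*5-.5; print(y,z,u.min(0).round(),u.max(0).round(),"ctr",u.mean(0).round())
np.save("q2.npy",q)
E
```

```text
[ 6.35963e+02 -4.97830e+01  2.11000e-01 -7.23360e+01 -2.04000e-01
  2.08000e-01  4.39000e-01  1.94000e-01]
top (45, 200, 12) 0 [-1.16 -0.46]
top (-45, 200, 12) 0 [-0.98 -0.09]
top (-45, -200, 12) 0 [0.81 1.69]
top (45, -200, 12) 0 [ 0.11 -0.12]
top (-2, 0, 169.5) 0 [0.48 0.  ]
top (-41, 50, 146) 0 [1.83 0.47]
top (-41, -50, 146) 0 [ 0.91 -1.27]
side (-2, 0, 169.5) 0 [0.16 0.26]
side (45, 200, 12) 0 [ 0.41 -0.99]
side (-45, 200, 12) 0 [-0.81 -0.72]
side (45, -200, 12) 0 [ 0.74 -0.86]
side (-41, 50, 146) 0 [-1.45 -1.36]
side (-41, -50, 146) 0 [-1.43  1.19]
top (-131, 0, 62) 1 [ 0.89 -0.12]
top (-39, 111, 46) 1 [-0.3   0.11]
top (-39, -111, 46) 1 [-0.21 -0.57]
top (39, -111, 46) 1 [-0.95 -0.14]
side (-131, 0, 62) 1 [-0.56  0.21]
side (-39, 111, 46) 1 [-0.78  0.79]
side (-39, -111, 46) 1 [ 0.79 -0.41]
side (39, -111, 46) 1 [0.33 0.68]
old q [ 6.35708943e+02 -5.05789578e+01  2.16949265e-01]
-6 60 [272. 359.] [364. 426.] ctr [318. 392.]
-6 40 [270. 379.] [362. 446.] ctr [317. 412.]
0 60 [265. 355.] [357. 422.] ctr [311. 388.]
0 40 [263. 375.] [355. 442.] ctr [309. 408.]
6 60 [257. 351.] [350. 418.] ctr [304. 384.]
6 40 [256. 371.] [348. 438.] ctr [302. 404.]
```

```bash
python3 - <<'E'
import cv2
a=cv2.imread("pics/side3.png")[190:235,290:350]; cv2.imwrite("pics/side3z.png",cv2.resize(a,None,fx=12,fy=12,interpolation=cv2.INTER_CUBIC))
E
```

```text
(no output)
```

View pics/side3z.png

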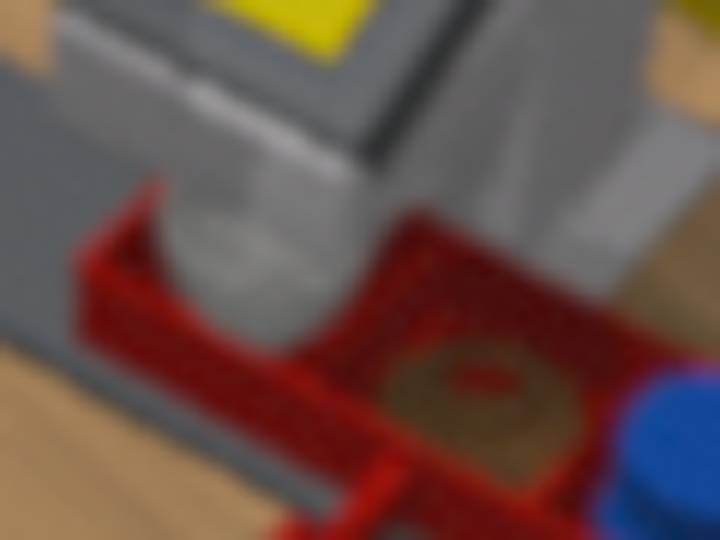

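servo_tool(targets=[[[0.1,0,0.03,0,0,0,1],[0.24,0,0.08,0,0,0,1],[0.38,0,0.16,0,0,0,1],[0.52,0,0.24,0,0,0,1],[0.63,0,0.32,0,-0.01,0,1],[0.71,0,0.4,0,-0.014,0,1],[0.76,0,0.46,0,-0.014,0,1],[0.77,0,0.49,0.005,-0.014,0,1]]])

```text
time_s: 7.07
tcp_pos: [612.1, -54.3, 218.5]
ee_rot: [0.971, 0.107, 0.211, -0.023]
contact_force: [-0.2, -0.5, 0.5]
grip_width: 0.3
```

```bash
cat >> h.py <<'E'
N=np.array([-np.sin(np.radians(25)),0,np.cos(np.radians(25))])
def face(h): return W(np.array([0,0,165.])+h*N)
def gap():
    s=manip.get_state(); l=L(s["tcp_pos"]); h=(l-[0,0,165])@N
    q=np.load("q.npy"); nw=Ro.from_euler("z",q[2]).apply(N)
    print("h over panel",round(h,2),"Fn",round(s["contact_force"]@nw,2),"F",s["contact_force"].round(1),"dq",abs(s["dq"]).max().round(3))
E
python3 - <<'E'
from h import *
goto(face(14),Rdown(25)); gap()
E
```

```text
shift [-0.0024  0.0061  0.1782] turn [-0.0019  0.0119  0.0024] tcp [612.1 -54.3 218.5] loc [-23.8   1.5 218.5] F [-0.2 -0.5  0.5] w 0.3 t 7.0667
h over panel 58.55 Fn 0.58 F [-0.2 -0.5  0.5] dq 0.129
```

servo_tool(targets=[[[0,0.006,0.04,0,0.01,0,1],[0,0.006,0.08,0,0.01,0,1],[0,0.006,0.12,0,0.01,0,1],[0,0.006,0.15,0,0.01,0,1],[0,0.006,0.17,0,0.01,0,1],[0,0.006,0.176,0,0.01,0,1],[0,0.006,0.178,0,0.01,0,1],[0,0.006,0.178,0,0.01,0,1]]])

```text
time_s: 7.73
tcp_pos: [630.5, -51.7, 178.5]
ee_rot: [0.971, 0.107, 0.215, -0.024]
contact_force: [0.8, 0.4, -0.2]
grip_width: 0.3
```

```bash
python3 - <<'E'
from h import *
import cv2
goto(face(10),Rdown(25)); gap()
for n,o in (("side",(250,130)),):
    im=manip.get_image(n)[...,::-1]; a=im[o[1]:o[1]+120,o[0]:o[0]+150]
    cv2.imwrite(f"pics/{n}4c.png",cv2.resize(a,None,fx=5,fy=5,interpolation=cv2.INTER_CUBIC))
E
```

```text
shift [-0.0036  0.      0.0181] turn [-0.0017  0.0008  0.0027] tcp [630.5 -51.7 178.5] loc [ -5.3   0.  178.5] F [ 0.8  0.4 -0.2] w 0.3 t 7.7333
h over panel 14.52 Fn -0.56 F [ 0.8  0.4 -0.2] dq 0.006
```

View pics/side4c.png

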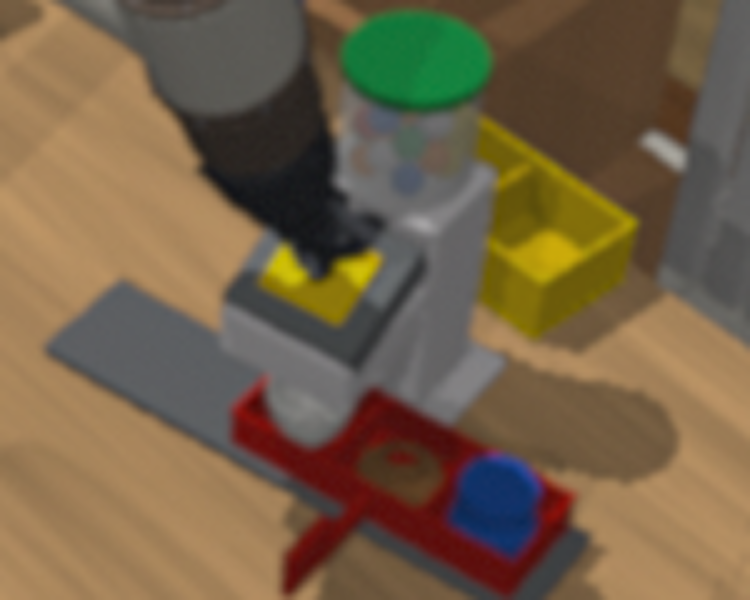

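servo_tool(targets=[[[0,0,0.005,0,0,0,1],[0,0,0.009,0,0,0,1],[0,0,0.012,0,0,0,1],[0,0,0.015,0,0,0,1],[0,0,0.018,0,0,0,1],[0,0,0.02,0,0,0,1],[0,0,0.02,0,0,0,1],[0,0,0.02,0,0,0,1]]])

```text
time_s: 8.45
tcp_pos: [632.6, -51.2, 174.1]
ee_rot: [0.97, 0.107, 0.215, -0.024]
contact_force: [-0.1, -0.8, 0.9]
grip_width: 0.0
```

```bash
python3 - <<'E'
from h import *
gap()
E
```

```text
h over panel 9.59 Fn 0.91 F [-0.1 -0.8  0.9] dq 0.002
```

servo_tool(targets=[[[0,0,0.001,0,0,0,1],[0,0,0.002,0,0,0,1],[0,0,0.003,0,0,0,1],[0,0,0.004,0,0,0,1],[0,0,0.004,0,0,0,1],[0,0,0.004,0,0,0,1],[0,0,0.004,0,0,0,1],[0,0,0.004,0,0,0,1]]])

```text
time_s: 9.12
tcp_pos: [633.0, -51.2, 173.2]
ee_rot: [0.97, 0.107, 0.215, -0.024]
contact_force: [-0.6, -0.0, 0.7]
grip_width: 0.2
```

```bash
python3 - <<'E'
from h import *
gap()
E
```

```text
h over panel 8.61 Fn 0.86 F [-0.6 -0.   0.7] dq 0.001
```

servo_tool(targets=[[[0,0,0.001,0,0,0,1],[0,0,0.002,0,0,0,1],[0,0,0.003,0,0,0,1],[0,0,0.004,0,0,0,1],[0,0,0.004,0,0,0,1],[0,0,0.004,0,0,0,1],[0,0,0.004,0,0,0,1],[0,0,0.004,0,0,0,1]]])

```text
time_s: 9.78
tcp_pos: [633.4, -51.1, 172.3]
ee_rot: [0.97, 0.107, 0.215, -0.024]
contact_force: [1.0, -0.3, -0.4]
grip_width: 0.1
```

```bash
python3 - <<'E'
from h import *
gap()
E
```

```text
h over panel 7.61 Fn -0.75 F [ 1.  -0.3 -0.4] dq 0.001
```

servo_tool(targets=[[[0,0,0.001,0,0,0,1],[0,0,0.002,0,0,0,1],[0,0,0.003,0,0,0,1],[0,0,0.003,0,0,0,1],[0,0,0.003,0,0,0,1],[0,0,0.003,0,0,0,1],[0,0,0.003,0,0,0,1],[0,0,0.003,0,0,0,1]]])

```text
time_s: 10.45
tcp_pos: [633.8, -51.0, 171.7]
ee_rot: [0.97, 0.107, 0.215, -0.024]
contact_force: [-0.0, 0.4, 0.9]
grip_width: 0.1
```

```bash
python3 - <<'E'
from h import *
gap()
E
```

```text
h over panel 6.9 Fn 0.81 F [-0.   0.4  0.9] dq 0.003
```

servo_tool(targets=[[[0,0,0.001,0,0,0,1],[0,0,0.002,0,0,0,1],[0,0,0.003,0,0,0,1],[0,0,0.003,0,0,0,1],[0,0,0.003,0,0,0,1],[0,0,0.003,0,0,0,1],[0,0,0.003,0,0,0,1],[0,0,0.003,0,0,0,1]]])

```text
time_s: 11.12
tcp_pos: [634.1, -50.9, 171.0]
ee_rot: [0.97, 0.107, 0.215, -0.024]
contact_force: [1.0, -0.3, -0.7]
grip_width: -0.2
```

```bash
python3 - <<'E'
from h import *
gap()
E
```

```text
h over panel 6.14 Fn -1.02 F [ 1.  -0.3 -0.7] dq 0.002
```

servo_tool(targets=[[[0,0,0.001,0,0,0,1],[0,0,0.002,0,0,0,1],[0,0,0.003,0,0,0,1],[0,0,0.003,0,0,0,1],[0,0,0.003,0,0,0,1],[0,0,0.003,0,0,0,1],[0,0,0.003,0,0,0,1],[0,0,0.003,0,0,0,1]]])

```text
time_s: 11.78
tcp_pos: [634.4, -50.8, 170.3]
ee_rot: [0.97, 0.107, 0.215, -0.024]
contact_force: [-0.4, -0.1, -0.0]
grip_width: 0.4
```

```bash
python3 - <<'E'
from h import *
gap()
E
```

```text
h over panel 5.4 Fn 0.18 F [-0.4 -0.1 -0. ] dq 0.002
```

servo_tool(targets=[[[0,0,0.001,0,0,0,1],[0,0,0.002,0,0,0,1],[0,0,0.003,0,0,0,1],[0,0,0.003,0,0,0,1],[0,0,0.003,0,0,0,1],[0,0,0.003,0,0,0,1],[0,0,0.003,0,0,0,1],[0,0,0.003,0,0,0,1]]])

```text
time_s: 12.45
tcp_pos: [634.7, -50.8, 169.6]
ee_rot: [0.97, 0.107, 0.215, -0.024]
contact_force: [-0.0, -0.8, -0.6]
grip_width: -0.0
```

```bash
python3 - <<'E'
from h import *
gap()
E
```

```text
h over panel 4.65 Fn -0.46 F [-0.  -0.8 -0.6] dq 0.001
```

servo_tool(targets=[[[0,0,0.001,0,0,0,1],[0,0,0.002,0,0,0,1],[0,0,0.003,0,0,0,1],[0,0,0.003,0,0,0,1],[0,0,0.003,0,0,0,1],[0,0,0.003,0,0,0,1],[0,0,0.003,0,0,0,1],[0,0,0.003,0,0,0,1]]])

```text
time_s: 13.12
tcp_pos: [635.0, -50.7, 169.1]
ee_rot: [0.97, 0.107, 0.215, -0.024]
contact_force: [-2.0, 1.2, 0.4]
grip_width: -0.2
```

```bash
python3 - <<'E'
from h import *
gap()
E
```

```text
h over panel 3.99 Fn 1.12 F [-2.   1.2  0.4] dq 0.002
```

servo_tool(targets=[[[0,0,0.001,0,0,0,1],[0,0,0.002,0,0,0,1],[0,0,0.003,0,0,0,1],[0,0,0.003,0,0,0,1],[0,0,0.003,0,0,0,1],[0,0,0.003,0,0,0,1],[0,0,0.003,0,0,0,1],[0,0,0.003,0,0,0,1]]])

```text
time_s: 13.78
tcp_pos: [635.3, -50.7, 168.5]
ee_rot: [0.97, 0.107, 0.215, -0.024]
contact_force: [-3.8, 0.4, 4.0]
grip_width: -0.3
```

```bash
python3 - <<'E'
from h import *
gap()
E
```

```text
h over panel 3.38 Fn 5.17 F [-3.8  0.4  4. ] dq 0.002
```

servo_tool(targets=[[[0,0,0.0025,0,0,0,1],[0,0,0.0035,0,0,0,1],[0,0,0.0035,0,0,0,1],[0,0,0.0035,0,0,0,1],[0,0,0.0035,0,0,0,1],[0,0,0.0035,0,0,0,1],[0,0,0.0035,0,0,0,1],[0,0,0.0035,0,0,0,1]]])

```text
time_s: 14.45
tcp_pos: [635.5, -50.6, 168.1]
ee_rot: [0.97, 0.107, 0.215, -0.024]
contact_force: [-4.9, 0.7, 6.1]
grip_width: 0.4
```

```bash
python3 - <<'E'
from h import *
gap()
E
```

```text
h over panel 2.91 Fn 7.51 F [-4.9  0.7  6.1] dq 0.002
```

servo_tool(targets=[[[0,0,0.0026,0,0,0,1],[0,0,0.0026,0,0,0,1],[0,0,0.0026,0,0,0,1],[0,0,0.0026,0,0,0,1],[0,0,0.0026,0,0,0,1],[0,0,0.0026,0,0,0,1],[0,0,0.0026,0,0,0,1],[0,0,0.0026,0,0,0,1]]])

```text
time_s: 15.12
tcp_pos: [635.5, -50.6, 168.0]
ee_rot: [0.97, 0.107, 0.215, -0.024]
contact_force: [-5.5, 0.0, 6.8]
grip_width: -0.2
```

```bash
python3 - <<'E'
from h import *
gap()
E
```

```text
h over panel 2.81 Fn 8.41 F [-5.5  0.   6.8] dq 0.001
```

servo_tool(targets=[[[0,0,0.0025,0,0,0,1],[0,0,0.0025,0,0,0,1],[0,0,0.0025,0,0,0,1],[0,0,-0.02,0,0,0,1],[0,0,-0.06,0,0,0,1],[0,0,-0.12,0,0,0,1],[0,0,-0.2,0,0,0,1],[0,0,-0.3,0,0,0,1]]])

```text
time_s: 15.78
tcp_pos: [603.7, -57.6, 235.2]
ee_rot: [0.971, 0.107, 0.214, -0.024]
contact_force: [0.8, 1.2, -0.8]
grip_width: -0.1
```

servo_tool(targets=[[[-0.1,0,-0.1,0,0,0,1],[-0.2,0,-0.2,0,0,0,1],[-0.3,0,-0.3,0,0,0,1],[-0.4,0,-0.35,0,0,0,1],[-0.5,0,-0.35,0,0,0,1],[-0.55,0,-0.35,0,0,0,1],[-0.58,0,-0.35,0,0,0,1],[-0.58,0,-0.35,0,0,0,1]]])

```text
time_s: 16.45
tcp_pos: [438.1, -94.5, 253.5]
ee_rot: [0.971, 0.107, 0.213, -0.024]
contact_force: [0.1, -0.2, -0.6]
grip_width: -0.1
```

```bash
python3 - <<'E'
from h import *
import cv2
gap()
for n,o in (("top",(225,90)),("side",(250,130))):
    im=manip.get_image(n)[...,::-1]; a=im[o[1]:o[1]+120,o[0]:o[0]+150]
    cv2.imwrite(f"pics/{n}5.png",im); cv2.imwrite(f"pics/{n}5c.png",cv2.resize(a,None,fx=5,fy=5,interpolation=cv2.INTER_CUBIC))
E
```

```text
h over panel 165.8 Fn -0.52 F [ 0.1 -0.2 -0.6] dq 0.052
```

View pics/side5c.png

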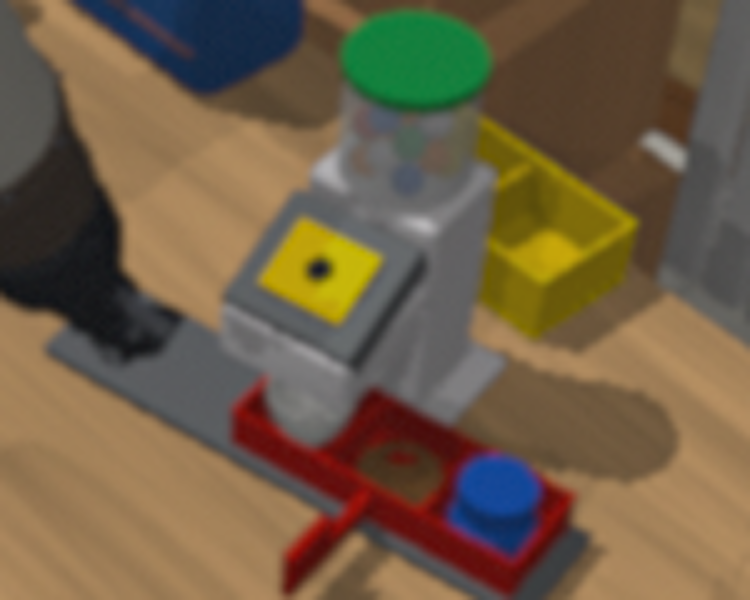

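View pics/top5.png

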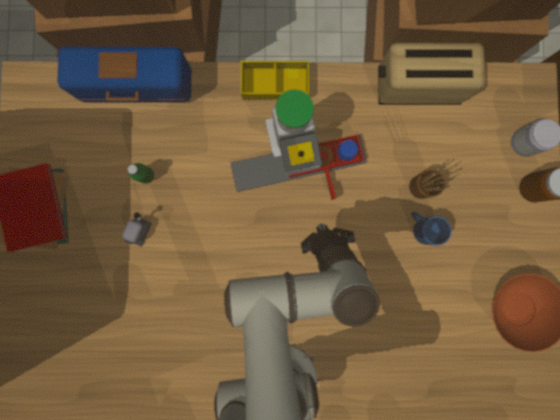

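```bash
python3 -c "
from plant import manip
print(manip.sign_off())"
```

```text
the job is handed in; nothing more can be done
None
```

I slid the tray about 112 mm along its rail, so the paint well now stands under the spout. Then I pressed the yellow key, let go and handed the job in at about 16.5 s.

- **Tray:** I pinched it by its tab and released it before pressing. The camera fit puts the tray at y = -72.3 mm, and the arm's own pose reading gave -74 mm. With the well 73 mm from the tray's middle and about 3 mm of play, that leaves it within about 2 mm of the spout's axis. The well's outline in the side picture matches a centred one.
- **Key:** I first felt the key at about 4.2 mm out of the panel. The end-of-move force readings then rose from 5.2 to 7.5 to 8.4 N, slightly under the 9 N asked. It was held at 7.5 to 8.4 N for roughly 1.4 s, including a last short stretch at about the final level. No reading came near 20 N, but force is reported only at the end of each move, so brief peaks in between were not seen.
- **Last pictures:** The arm is clear of everything. The well, reel and glue pot are upright in their compartments, and the tray did not move during the press. The other things on the counter look where they were. I did not check whether beads landed in the well, because the head hides it from the top camera.

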